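# Hold a test-light pen in the V of its output tester

### The arm

A 6-joint arm with a two-finger parallel gripper is mounted at the origin on the work surface. World frame = base frame: x ahead of the robot, y to its left, z up, the work surface at z = 0. Lengths are in mm, angles in degrees, forces in N, time in s.
With the tool pointing down it reaches from about 350 to 850 mm from the base axis. Payload 8.1 kg.
Tool frame: the origin (TCP) lies at the very end of the fingers, on their centre line; the grasp point (between the pads) lies 19 mm behind it; z points along the fingers, y is the line along which they close (so a half turn about z gives the same grasp; the last joint's range is limited). The gripper opens to 85 mm and grips with 20 to 120 N. Pads are 22 mm wide; open, the fingers measure 114 mm over their backs; the gripper's body (76 mm by 85 mm) begins 54 mm behind the grasp point. The pads swing forward as they close: fully open they stand 13 mm farther back than shut.
Start: joints at [59.106, 7.471, 85.268, -0, 87.261, -4.893], TCP at [263.011, 539.287, 231.292] pointing down, gripper open.
Joint ranges: [-169.43, 169.43], [-51.17, 129.36], [1.28, 143.12], [-76.62, 256.62], [0, 156.53], [-152.29, 152.29]. Speed limits (degrees/s): [136.94, 136.94, 159.86, 180, 180, 180].

### API

Orientations are given as [roll, pitch, yaw] about the fixed x, y, z axes, in that order (R = Rz(yaw) Ry(pitch) Rx(roll)).
In Python, from bench import sense, eyes, job, models gives the robot as it stands. The module is installed in compiled form; this text tells all that it offers.
- The arm moves only by the tool apply_moves, never from a script. Its argument "rows" is a list of rows, each a list of 6 numbers: the shift along the tool's x, y, z in mm, then the turn, a rotation vector about the tool's x, y, z in rad. In form: [[dx, dy, dz, rx, ry, rz], ...]. A call has exactly 5 rows; each row shifts and turns the commanded pose from where the row before left it, along the tool's axes as they then stand; what a row does not reach is not made up. A row lasts 1/8 s, in which the tool goes at most 62.5 mm and 10.7 degrees, less where a joint would pass 70% of its speed; a pose out of reach is approached as far as the arm can. A call is refused whole if a number of a shift passes 62.5 or a number of a turn 0.188, either way. A call with a gripper value outside its range is refused whole. "fingers" is the finger opening in mm, from 0 to 85.4, set as the call begins (left out, the last holds). The fingers move at their own pace and stop on an object; "grip_force" is the grip in N (left out, the last holds). Time passes only in rows, so rows that do not move let the fingers close, or fill a call up. It gives the time, the measured TCP pose, the force, the opening and the grip force at its end, in the units of the state.
- sense(): the state, without advancing time (a new reading comes with each control period).
- eyes.snapshot(name): name is "scene" or "top" or "wrist"; returns (picture, depth): 384x512x3 uint8, red, green, blue; 384x512 float32, mm along the optical axis (not along the pixel's ray), 0 where there is no reading.
- eyes.get_calibration(name): a dict with "intrinsics" (3x3 intrinsics, pixels), "D" ([k1, k2, p1, p2, k3] as OpenCV has them; the pictures are not rectified), "R" (3x3) and "t" (3): a world point X has camera coordinates R X + t; the wrist camera has in their place "mount" (4x4, takes a point from camera to tool coordinates, whose origin is the TCP and whose axes are the flange's). Camera axes: x right, y down, z forward; pixel columns grow to the right and rows downward; lengths in mm; the calibration is good to about 2 mm. A picture is of the moment at which its call begins: read the wrist's pose just before it. get_calibration takes no time and is no camera call.
- job.hand_in(): hands the job in; it is judged then, once.
Trained networks look in the newest picture that a camera, given by its name, has taken for a name from the list of things; names that differ only in an ending like _2 or _b are one class to them, and where a whole thing is asked for, a point or a joint stands for the part that bears it (a point fixed in the world has none). Each returns a list of dicts, best first, with "confidence" (0 to 1); they miss things now and then, are a little off and sometimes report something else, mostly with a low value. They report only what shows in the picture. A call takes as long as a camera call. They do not tell look-alikes from the thing itself.
- models.boxes_of(name, camera): "xyz" ([x, y, z] in mm, in world coordinates, good to about 4 mm: the middle of the surface that is visible of it).
- models.cut_out(name, camera): "pixels" (384x512 bool, what is visible of it).
- models.place_of(name, camera): "xyz" ([x, y, z] in mm, in world coordinates, good to about 4 mm: a listed point, or the origin of a listed thing).
The state is a dict: "time": time; "joint_pos": joint angles; "qd": joint speeds; "joint_efforts": joint torques, N m; "tool_pos": TCP position; "tcp_rot": TCP orientation; "ft_force": force on the tool from outside, world axes, zero at the start; "wrist_torque": the same for the moment, N m; "finger_gap": finger opening in mm; "grip_force": force on a finger pad.
Only numpy, scipy, OpenCV 4.12 (cv2) and the standard library are available. Lean on these libraries where they do the work, as an engineer would, in place of code of your own. Each camera call takes 0.05 s, during which the arm holds its last target. There are 200 camera calls.

### The job

Get the output tester ready to take a reading of the test-light pen. Plug the black sensor head upright into the socket in the tester's top, fully home, with its round window looking along the V saddles, and let go of it; then lay the pen in the two V saddles with its nose pointing at the window and its barrel resting in both of them, and press it down firmly (but do not force it) so that it bears on both sloping sides of the V. Finish while still holding the pen pressed down there, and leave the other things on the table where they are.

Things in the scene. Friction and masses are not known exactly. Their poses are not given: they have to be found in the camera images.
- tester: tester, fixed, long along its x: aluminium base plate (x -75 to 78 mm, 90 wide, 12 thick) with two V saddles, then a white console (x 77 to 181 mm, 100 wide, top 34 mm above the table) with a socket in its top next to the saddles and a display farther out. Origin on the table midway between the saddles; x along the V to the console, within 20 degrees of world +y; z up
- v_mid (a point): where pen_mid lies when the pen is seated: on the V's axis, 58 mm above the table, midway between the saddles; axes as tester. 90 degree V, open upward, bottom at 41 mm, top at 57 mm, 31 mm wide there. Rigid saddles 16 mm thick, 47 wide, at x = -36 and +36 mm: 56 mm free between them (48 mm between foot flanges, 20 mm above the table); base plate top 46 mm below this point
- v_left: steel faces on the left of the V on both saddles (tester +y: left, looking to the console), fixed; origin and axes as tester
- v_right: steel faces on the right of the V on both saddles (tester -y), fixed; origin and axes as tester
- socket (a point): centre of the socket's mouth in the console's top, 34 mm above the table, 103 mm from v_mid along tester x; axes as tester. Hole 25.6 mm (x) by 31.6 mm (y), 15 mm deep, sharp-edged. With the head home its shoulder lies on this face and head_plug is at this point, its axes parallel to the tester's
- head_mid (a point): centre of the loose black sensor head (0.11 to 0.23 kg), half-way up its 58 mm; it starts standing on its plug. Body 34 mm (x) by 40 (y) by 44 high; below it the grey plug, 24 (x) by 30 (y), 14 long, tapered 2 mm a side over its last 4.5 mm. z up; the round window is on its -x side, so in the socket its x points as the tester's. At the start x is within 45 degrees of world +y
- head_plug (a point): the head's shoulder, where body and plug meet, on its vertical axis: 14 mm above the plug's underside, 15 mm below head_mid; axes as head
- head_window (a point): centre of the head's round window (24 mm steel ring round glass) on the -x face of its body, 24 mm above the shoulder; with the head home it lies on the V's axis, 86 mm from v_mid
- pen_mid (a point): centre of the loose test-light pen (0.08 to 0.15 kg), on its axis. Bare aluminium barrel 24 mm dia, 100 long; at each end a black hexagonal bumper 10 long, 28 across flats, to hang outside the saddles (6 mm to spare each end); then a stepped steel nose 14 long at +x, an 8 mm cap with button at -x. Starts lying, axis 14 mm up, x (nose) within 45 degrees of world +y
- pen_nose (a point): tip of the pen's nose, on its axis, 74 mm from pen_mid along pen x; with the pen seated it is 12 mm from the window. Pen and head start in two places right of the tester, either way round
- pen: the same pen; origin on its underside as it lies at the start, 14 mm from its axis below pen_mid
- head: the same sensor head; origin at the centre of the underside of its plug
- modem: bystander: white modem box, 125 x 175 x 33 mm, on the left; origin under its centre
- cleaner: bystander: standing bottle of cleaner, 44 mm diameter, 100 mm high, far right; origin under its centre
- driver: bystander: screwdriver, 170 mm long, lying between the robot and the console; origin under its middle
Things that resemble listed ones, but are neither listed nor needed, are in the scene too. What is shaped like the pen but orange or pink is not meant. Leave any blue look-alike of the head alone.

How it is judged:
By the outcome, as a careful person would: the job done as asked, in the order asked, and still so for the second after the job is handed in, while the arm keeps its last pose, push and grip.
It also fails if it takes over 58 s, if anything falls off the work surface, if the arm or the gripper's body presses on something with over 40 N, if the wrist force passes 120 N, or if a joint passes its speed limit or range.

## Working session

There is one attempt and no reset: what is moved stays moved. The work goes in short steps, Python scripts to look and compute and a tool call to move; the robot and the scene stay as the last step left them, time stands still between calls to the robot, and variables do not carry over. Pictures are saved under pics/ and viewed, at most 10 in all, crops included, and the job is handed in when it is done.

Besides the shell and the picture viewer there is one more tool, called after "Emit:" as a command line: name --pt "numbers of a row" for each row, then --argument value for the rest. apply_moves: Moves the arm, as the interface text tells. Its arguments: {"type":"object","properties":{"rows":{"type":"array"},"fingers":{"type":"number"},"grip_force":{"type":"number"}},"required":["rows"]}

```bash
mkdir -p pics
cat > h.py <<'E'
import numpy as np, cv2
from bench import sense, eyes, job, models
from scipy.spatial.transform import Rotation as Rn
def snap(n,f=None):
    s=sense(); p,d=eyes.snapshot(n)
    if f: cv2.imwrite('pics/'+f,p[:,:,::-1])
    return s,p,d
def cloud(n,d,s=None):
    c=eyes.get_calibration(n); K=np.array(c['intrinsics'],float); D=np.array(c['D'],float)
    v,u=np.mgrid[0:384,0:512]
    q=cv2.undistortPoints(np.stack([u,v],-1).reshape(-1,1,2).astype(np.float64),K,D).reshape(384,512,2)
    P=np.dstack([q*d[...,None],d]).reshape(-1,3).astype(float)
    if 'mount' in c:
        M=np.array(c['mount']); P=P@M[:3,:3].T+M[:3,3]
        R=Rn.from_euler('xyz',s['tcp_rot'],degrees=True).as_matrix(); P=P@R.T+np.array(s['tool_pos'])
    else: P=(P-np.array(c['t']).ravel())@np.array(c['R'])
    P=P.reshape(384,512,3); P[d==0]=np.nan
    return P
E
python3 - <<'E'
from h import *
s,p,d=snap('top','top1.png'); np.save('top.npy',cloud('top',d)); print(s)
for n in ['v_mid','socket','head_mid','head_window','pen_mid','pen_nose','driver','cleaner','modem']:
    print(n,[(np.round(r['xyz']),round(r['confidence'],2)) for r in models.place_of(n,'top')])
snap('scene','sc1.png')
E
```

```text
{'time': 0.0, 'joint_pos': array([ 5.91072882e+01,  7.51378467e+00,  8.53273273e+01,  1.73132506e-03,
        8.72619664e+01, -4.89345504e+00]), 'qd': array([-0.03764997,  0.01054543, -0.10983566, -0.06373104, -0.04643736,
       -0.00483502]), 'joint_efforts': array([ 1.69047446e-03, -5.69382370e+01, -5.00564182e+01,  1.77780275e-04,
        1.46227199e-02, -1.68832253e-05]), 'tool_pos': array([262.7146703 , 538.83348827, 230.27693707]), 'tcp_rot': array([-1.79897445e+02, -1.05157906e-02,  1.54000650e+02]), 'ft_force': array([0.00419761, 0.78414121, 0.06799782]), 'wrist_torque': array([-0.01686523, -0.00413579, -0.00997049]), 'grip_force': 0.0, 'finger_gap': 85.39790417687057}
v_mid [(array([597., 112.,  59.]), 0.57), (array([ 428., -137.,   26.]), 0.49), (array([592., 114.,  -1.]), 0.48)]
socket [(array([583., 212.,  38.]), 0.84), (array([597., 114.,   1.]), 0.61)]
head_mid [(array([457., -50.,  29.]), 0.86), (array([ 429., -138.,   25.]), 0.83), (array([ 589., -297.,   12.]), 0.59)]
head_window [(array([ 425., -147.,   36.]), 0.87), (array([439., -56.,  37.]), 0.65)]
pen_mid [(array([ 721., -286.,   16.]), 0.97), (array([ 589., -296.,   14.]), 0.79), (array([ 444., -314.,   13.]), 0.59)]
pen_nose [(array([ 399., -258.,   14.]), 0.95), (array([ 687., -215.,   12.]), 0.88), (array([ 552., -235.,   14.]), 0.87)]
driver [(array([371., 182.,  -3.]), 0.86)]
cleaner [(array([ 758., -128.,   -2.]), 0.8)]
modem [(array([587., 444.,   1.]), 0.78)]
```

View pics/top1.png

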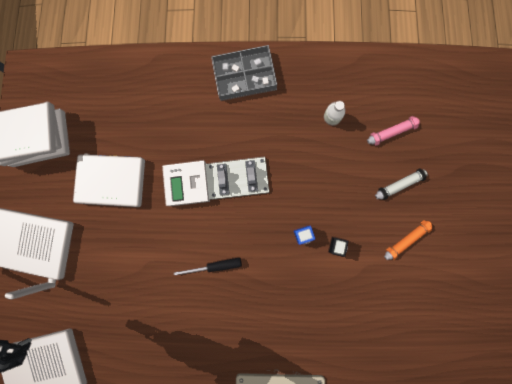

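View pics/sc1.png

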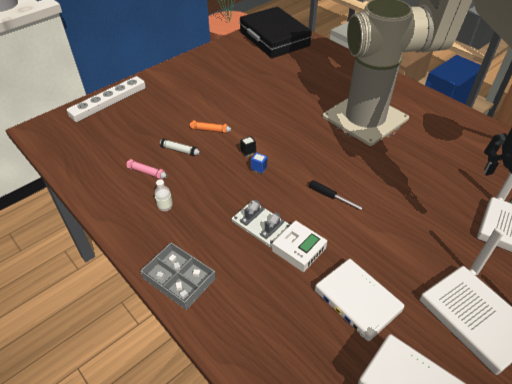

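Top view: tester at (215,183) with console left (+y), black head at (340,247), blue look-alike at (305,236), and the real pen (aluminium/black) at (402,184), nose left.

```bash
cat >> h.py <<'E'
def toolR(s): return Rn.from_euler('xyz',s['tcp_rot'],degrees=True).as_matrix()
def rows(s,target,yaw,n=None):
    """shift in the present tool frame & yaw delta about tool z for a tool-down target"""
    R=toolR(s); dv=R.T@(np.array(target)-s['tool_pos'])
    T=Rn.from_euler('xyz',[180,0,yaw],degrees=True).as_matrix()
    return np.round(dv,1), np.round(Rn.from_matrix(R.T@T).as_rotvec(),4)
E
python3 - <<'E'
from h import *
P=np.load('top.npy')
def rect(m,l):
    q=P[m][:,:2].astype(np.float32); print(l,len(q),cv2.minAreaRect(q),q.mean(0),np.nanmedian(P[m][:,2]))
x,y,z=P[...,0],P[...,1],P[...,2]
near=lambda a,b,r:(np.hypot(x-a,y-b)<r)
rect(near(429,-138,45)&(z>45),'head')
rect(near(589,-296,90)&(z>12),'pen')
rect(near(590,240,75)&(z>28)&(z<40)&(y>175),'console')
rect(near(597,112,100)&(z>6)&(z<45),'tester')
rect(near(597,112,60)&(z>48),'saddles')
c=eyes.get_calibration('wrist'); print(c['mount'],c['intrinsics'],c['D'])
s=sense(); print(rows(s,[590,150,330],90),rows(s,[429,-138,300],90))
E
```

```text
head 278 ((429.2685852050781, -133.294189453125), (38.121097564697266, 41.02107620239258), 76.63428497314453) [ 429.9238  -130.95628] 58.15212266125501
pen 565 ((582.1649780273438, -296.57830810546875), (32.49010467529297, 146.3260955810547), 26.8317928314209) [ 581.8445 -295.1276] 23.81384909592016
console 1566 ((579.5658569335938, 242.25340270996094), (100.77896881103516, 105.79634857177734), 7.160667896270752) [579.0116  243.03053] 34.359337066402375
tester 2234 ((593.6742553710938, 124.93434143066406), (99.80392456054688, 172.8069305419922), 7.112049102783203) [592.6969  125.53378] 12.966481717250081
saddles 189 ((595.5333862304688, 113.67965698242188), (46.724849700927734, 88.33110046386719), 7.194015026092529) [595.6169  113.26244] 54.60206660823885
[[ 2.65185357e-04 -9.45937307e-01 -3.24349411e-01  8.40634978e+01]
 [ 9.99999965e-01  2.51302585e-04  8.46890921e-05 -1.97803646e-01]
 [ 1.39927359e-06 -3.24349422e-01  9.45937341e-01 -1.41860600e+02]
 [ 0.00000000e+00  0.00000000e+00  0.00000000e+00  1.00000000e+00]] [[324.48054565   0.         261.06780667]
 [  0.         324.48054565 189.98556054]
 [  0.           0.           1.        ]] [0.01601182 0.         0.         0.         0.        ]
(array([-464.6, -206.5,  -98.7]), array([-0.   , -0.   ,  1.117])) (array([-446.1, -536. ,  -68.7]), array([-0.   , -0.   ,  1.117]))
```

```bash
cat >> h.py <<'E'
def plan(target,yaw,n,s=None,start=None):
    s=s or sense(); p0=np.array(s['tool_pos']) if start is None else np.array(start[:3],float)
    R0=toolR(s) if start is None else Rn.from_euler('xyz',[180,0,start[3]],degrees=True).as_matrix()
    T=Rn.from_euler('xyz',[180,0,yaw],degrees=True).as_matrix()
    rv=Rn.from_matrix(R0.T@T).as_rotvec(); R=R0; dp=(np.array(target)-p0)/n; out=[]
    for i in range(n):
        r=np.round(rv/n,4); d=np.round(R.T@dp,1); out.append([*d.tolist(),*r.tolist()]); R=R@Rn.from_rotvec(r).as_matrix()
    print(np.linalg.norm(dp))
    for i in range(0,n,5): print(out[i:i+5])
E
python3 -c "
from h import *
plan([590,150,190],97.1,10)"
```

```text
51.00779847129455
[[-46.5, -20.7, 4.1, -0.0, -0.0, 0.0993], [-48.3, -15.9, 4.1, -0.0, -0.0, 0.0993], [-49.6, -11.1, 4.1, -0.0, -0.0, 0.0993], [-50.5, -6.1, 4.1, -0.0, -0.0, 0.0993], [-50.8, -1.1, 4.1, -0.0, -0.0, 0.0993]]
[[-50.7, 4.0, 4.1, -0.0, -0.0, 0.0993], [-50.0, 9.0, 4.1, -0.0, -0.0, 0.0993], [-48.9, 13.9, 4.1, -0.0, -0.0, 0.0993], [-47.3, 18.7, 4.1, -0.0, -0.0, 0.0993], [-45.2, 23.3, 4.1, -0.0, -0.0, 0.0993]]
```

Emit:
apply_moves --pt "-46.5 -20.7 4.1 0 0 0.0993" --pt "-48.3 -15.9 4.1 0 0 0.0993" --pt "-49.6 -11.1 4.1 0 0 0.0993" --pt "-50.5 -6.1 4.1 0 0 0.0993" --pt "-50.8 -1.1 4.1 0 0 0.0993"

```text
time: 1.18
tool_pos: [427.5, 343.3, 210.9]
tcp_rot: [180.0, 0.0, 125.4]
ft_force: [-0.0, -0.5, -0.6]
finger_gap: 85.4
grip_force: 0.0
```

Emit:
apply_moves --pt "-50.7 4 4.1 0 0 0.0993" --pt "-50 9 4.1 0 0 0.0993" --pt "-48.9 13.9 4.1 0 0 0.0993" --pt "-47.3 18.7 4.1 0 0 0.0993" --pt "-45.2 23.3 4.1 0 0 0.0993"

```text
time: 1.8
tool_pos: [591.2, 148.6, 190.4]
tcp_rot: [180.0, -0.0, 96.9]
ft_force: [-0.5, 1.1, 0.3]
finger_gap: 85.4
grip_force: 0.0
```

Run:
```python
from h import *
s,p,d=snap('wrist','w1.png'); P=cloud('wrist',d,s); np.save('w1.npy',P); print(s['time'],s['tool_pos'],s['tcp_rot'],s['qd'])
for n in ['v_mid','socket']:
    print(n,[(np.round(r['xyz'],1),round(r['confidence'],2)) for r in models.place_of(n,'wrist')])
x,y,z=P[...,0],P[...,1],P[...,2]
near=lambda a,b,r:(np.hypot(x-a,y-b)<r)
def rect(m,l):
    q=P[m][:,:2].astype(np.float32); print(l,len(q),cv2.minAreaRect(q),q.mean(0),np.nanmedian(P[m][:,2]))
rect(near(580,242,75)&(z>31)&(z<38),'console')
rect(near(595,113,60)&(z>48),'saddles')
# socket hole: low points
rect(near(583,215,22)&(z<30),'hole')
s=sense();plan([430,-134,150],76.6,10)
```

```text
1.8 [591.15087179 148.62520635 190.35728961] [ 1.79973739e+02 -7.17650130e-03  9.69116151e+01] [-3.40612357e+01  2.61421175e+01 -2.54452400e+01  3.19608948e-02
 -8.32294727e-01  1.11814341e+01]
v_mid [(array([594.4, 111.1,  58.5]), 0.65)]
socket [(array([584.6, 215.8,  35.2]), 0.73)]
console 13874 ((579.855224609375, 240.63616943359375), (100.93397521972656, 102.10494995117188), 7.051161766052246) [579.1536  245.72752] 33.47899349187368
saddles 8345 ((594.344482421875, 117.4708480834961), (105.87214660644531, 99.11153411865234), 7.031556606292725) [590.3603  150.22049] 263.78175081650716
hole 1045 ((583.4815673828125, 215.34738159179688), (31.71670150756836, 25.359987258911133), 7.010915756225586) [583.5503  215.17633] 18.19526190213739
32.697713949916825
[[-26.0, -19.4, 4.0, -0.0001, 0.0, 0.0354], [-26.7, -18.4, 4.0, -0.0001, 0.0, 0.0354], [-27.3, -17.5, 4.0, -0.0001, 0.0, 0.0354], [-27.9, -16.5, 4.0, -0.0001, 0.0, 0.0354], [-28.5, -15.5, 4.0, -0.0001, 0.0, 0.0354]]
[[-29.0, -14.5, 4.0, -0.0001, 0.0, 0.0354], [-29.5, -13.4, 4.0, -0.0001, 0.0, 0.0354], [-30.0, -12.4, 4.0, -0.0001, 0.0, 0.0354], [-30.4, -11.3, 4.0, -0.0001, 0.0, 0.0354], [-30.8, -10.2, 4.0, -0.0001, 0.0, 0.0354]]
```

View pics/w1.png

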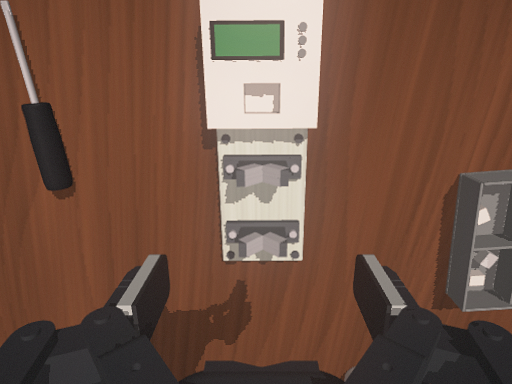

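The wrist view shows the tester: socket hole at (262,98), saddles at (262,170) and (262,238), driver left; nothing in the way. The hole measures 31.7×25.4 mm, as specified.

Emit:
apply_moves --pt "-26 -19.4 4 0 0 0.0354" --pt "-26.7 -18.4 4 0 0 0.0354" --pt "-27.3 -17.5 4 0 0 0.0354" --pt "-27.9 -16.5 4 0 0 0.0354" --pt "-28.5 -15.5 4 0 0 0.0354"

```text
time: 2.58
tool_pos: [509.3, 9.3, 170.4]
tcp_rot: [180.0, -0.0, 87.0]
ft_force: [0.1, 0.7, 0.2]
finger_gap: 85.3
grip_force: 0.0
```

Emit:
apply_moves --pt "-29 -14.5 4 0 0 0.0354" --pt "-29.5 -13.4 4 0 0 0.0354" --pt "-30 -12.4 4 0 0 0.0354" --pt "-30.4 -11.3 4 0 0 0.0354" --pt "-30.8 -10.2 4 0 0 0.0354"

```text
time: 3.2
tool_pos: [429.7, -131.9, 150.4]
tcp_rot: [180.0, -0.0, 76.9]
ft_force: [0.2, -0.2, -0.0]
finger_gap: 85.5
grip_force: 0.0
```

```bash
cat >> h.py <<'E'
def rect(P,m,l):
    q=P[m][:,:2].astype(np.float32); print(l,len(q),cv2.minAreaRect(q),q.mean(0),np.round(np.nanmedian(P[m][:,2]),1))
E
python3 - <<'E'
from h import *
P=np.load('w1.npy');x,y,z=P[...,0],P[...,1],P[...,2]
rect(P,(np.hypot(x-596,y-113)<60)&(z>48)&(z<62),'saddles')
sense(); eyes.snapshot('top')
s,p,d=snap('wrist','w2.png'); P=cloud('wrist',d,s); print(s['time'],s['tool_pos'],s['tcp_rot'],abs(s['qd']).max())
print([(np.round(r['xyz'],1),round(r['confidence'],2)) for r in models.place_of('head_window','wrist')])
x,y,z=P[...,0],P[...,1],P[...,2]
m=(np.hypot(x-430,y+134)<40)&(z>54)&(z<63)
rect(P,m,'head')
print(models.place_of('head_mid','wrist'))
E
```

```text
saddles 1214 ((596.6080322265625, 112.98883819580078), (46.445526123046875, 89.77400970458984), 7.325438499450684) [596.2062   116.271194] 54.4
3.25 [ 428.00716532 -134.38912842  149.77068074] [-1.79944997e+02  1.01298382e-01  7.67303968e+01] 3.1552724393073883
[(array([ 430.1, -147.5,   34.5]), 0.93), (array([439.1, -58.6,  38.7]), 0.78), (array([ 430. , -134.7,   18.3]), 0.73), (array([ 551.9, -232.3,   14.5]), 0.63)]
head 2166 ((430.1280212402344, -133.06198120117188), (33.88747024536133, 40.00164031982422), 77.14012145996094) [ 430.3233  -132.20584] 57.3
[{'xyz': [455.4, -50.8, 27.2], 'confidence': 0.78}, {'xyz': [431.1, -133.6, 27.8], 'confidence': 0.55}]
```

View pics/w2.png

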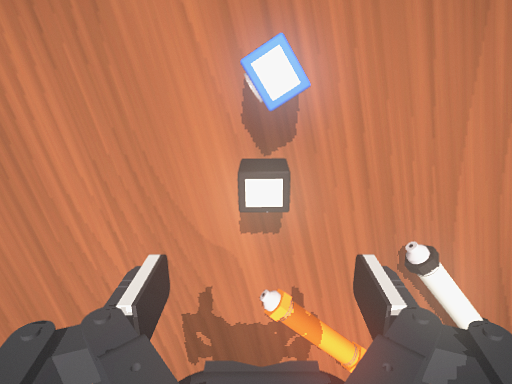

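Black head's label top at (264,193), blue look-alike at (275,72), real pen's nose at (417,252). Head top 40×34 mm as specified, yaw 77.1°; window is on the far (lower) side.

Emit:
apply_moves --pt "0.9 0 45 0 0 -0.009" --pt "0 0 45 0 0 0" --pt "0 0 28 0 0 0" --pt "0 0 8 0 0 0" --pt "0 0 0 0 0 0"

```text
time: 4.03
tool_pos: [430.9, -130.6, 24.7]
tcp_rot: [-180.0, -0.0, 77.4]
ft_force: [1.0, -0.2, 0.6]
finger_gap: 85.3
grip_force: 0.0
```

Emit:
apply_moves --pt "0 0 0 0 0 0" --pt "0 0 0 0 0 0" --pt "0 0 0 0 0 0" --pt "0 0 0 0 0 0" --pt "0 0 0 0 0 0" --fingers 20 --grip_force 40

```text
time: 4.65
tool_pos: [431.3, -131.6, 25.4]
tcp_rot: [179.9, 0.0, 77.3]
ft_force: [-1.2, 1.8, 7.3]
finger_gap: 39.3
grip_force: 41.0
```

Emit:
apply_moves --pt "0 0 -15 0 0 0" --pt "0 0 -35 0 0 0" --pt "0 0 -40 0 0 0" --pt "0 0 -10 0 0 0" --pt "0 0 0 0 0 0"

```text
time: 5.28
tool_pos: [430.8, -131.4, 124.8]
tcp_rot: [179.9, 0.0, 77.3]
ft_force: [0.2, 0.2, -1.6]
finger_gap: 39.5
grip_force: 40.9
```

```bash
cat >> h.py <<'E'
def inhand(f=None):
    s,p,d=snap('wrist',f); P=cloud('wrist',d,s); R=toolR(s)
    Q=(P-np.array(s['tool_pos']))@R
    m=(abs(Q[...,0])<28)&(abs(Q[...,1])<19.0)&(Q[...,2]>-60)&(Q[...,2]<-15)
    print('TCP',s['tool_pos'],s['tcp_rot'],'F',s['ft_force'],abs(s['qd']).max())
    zz=Q[m][:,2]; h,e=np.histogram(zz,45,(-60,-15)); zt=e[h.argmax()]+.5
    m&=abs(Q[...,2]-zt)<3; rect(Q,m,'inhand')
    A=np.c_[Q[m][:,:2],np.ones(m.sum())]; print('plane',np.linalg.lstsq(A,Q[m][:,2],rcond=None)[0])
    return s,P,Q
E
python3 - <<'E'
from h import *
s,P,Q=inhand('w3.png')
plan([583.5,215.4,130],97.0,10)
E
```

```text
TCP [ 430.75338951 -131.403818    124.79682256] [1.79915715e+02 1.60505051e-02 7.73356548e+01] F [ 0.17571563  0.17685243 -1.61680867] 1.9557672810748246
inhand 6546 ((-2.329273223876953, -0.002231597900390625), (35.373836517333984, 37.988224029541016), 0.003942405804991722) [-0.26625505 -0.06692917] -32.1
plane [ 1.48955966e-02  3.90458423e-03 -3.20707561e+01]
37.900908125280026
[[37.2, 7.4, -0.6, -0.0001, -0.0, -0.0343], [36.9, 8.7, -0.6, -0.0001, -0.0, -0.0343], [36.6, 9.9, -0.6, -0.0001, -0.0, -0.0343], [36.2, 11.2, -0.6, -0.0001, -0.0, -0.0343], [35.8, 12.4, -0.6, -0.0001, -0.0, -0.0343]]
[[35.4, 13.6, -0.6, -0.0001, -0.0, -0.0343], [34.9, 14.8, -0.6, -0.0001, -0.0, -0.0343], [34.3, 16.0, -0.6, -0.0001, -0.0, -0.0343], [33.8, 17.2, -0.6, -0.0001, -0.0, -0.0343], [33.2, 18.3, -0.6, -0.0001, -0.0, -0.0343]]
```

View pics/w3.png

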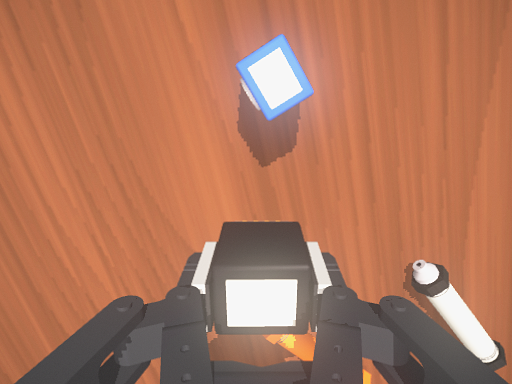

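Head is held squarely between the pads (label top at 260,303); blue head (275,75) will be passed well above.

Emit:
apply_moves --pt "37.2 7.4 -0.6 0 0 -0.0343" --pt "36.9 8.7 -0.6 0 0 -0.0343" --pt "36.6 9.9 -0.6 0 0 -0.0343" --pt "36.2 11.2 -0.6 0 0 -0.0343" --pt "35.8 12.4 -0.6 0 0 -0.0343"

```text
time: 5.95
tool_pos: [506.1, 43.2, 124.9]
tcp_rot: [-179.8, 0.0, 87.2]
ft_force: [1.0, -0.6, -0.9]
finger_gap: 39.5
grip_force: 40.9
```

Emit:
apply_moves --pt "35.4 13.6 -0.6 0 0 -0.0343" --pt "34.9 14.8 -0.6 0 0 -0.0343" --pt "34.3 16 -0.6 0 0 -0.0343" --pt "33.8 17.2 -0.6 0 0 -0.0343" --pt "33.2 18.3 -0.6 0 0 -0.0343"

```text
time: 6.58
tool_pos: [582.9, 216.1, 127.3]
tcp_rot: [-179.8, 0.0, 97.1]
ft_force: [0.8, -0.4, -0.8]
finger_gap: 39.3
grip_force: 40.8
```

Emit:
apply_moves --pt "2 0 15 0 0 0" --pt "0 0 10 0 0 0" --pt "0 0 0 0 0 0" --pt "0 0 0 0 0 0" --pt "0 0 0 0 0 0"

```text
time: 7.2
tool_pos: [584.2, 216.9, 106.1]
tcp_rot: [179.9, -0.0, 96.9]
ft_force: [-0.5, 0.3, -1.7]
finger_gap: 39.6
grip_force: 41.0
```

Run:
```python
from h import *
s,P,Q=inhand('w4.png')
m=(abs(Q[...,1])<15)&(Q[...,2]>-28)&(Q[...,2]<5)&(Q[...,0]>5)&(Q[...,0]<25)
print('front',np.median(Q[m][:,0]),np.polyfit(Q[m][:,1],Q[m][:,0],1),np.polyfit(Q[m][:,2],Q[m][:,0],1))
x,y,z=P[...,0],P[...,1],P[...,2]
m=(np.hypot(x-580,y-242)<75)&(z>31)&(z<37)&(Q[...,0]>25); rect(P,m,'console')
# cloud console in tester-axis coordinates
a=np.radians(97.03); q=(P[m][:,:2]-[583.5,215.35])@np.array([[np.cos(a),-np.sin(a)],[np.sin(a),np.cos(a)]])
print(np.nanpercentile(q,[.5,99.5],axis=0))
```

```text
TCP [584.16115288 216.89557    106.09200837] [ 1.79931457e+02 -9.67034194e-03  9.69434921e+01] F [-0.52783356  0.31466711 -1.70927497] 0.20411172034006578
inhand 6512 ((-1.719552993774414, 0.0044403076171875), (34.78141784667969, 37.982330322265625), 0.011206031776964664) [-0.17017265 -0.01981125] -32.1
plane [ 1.46072615e-02  3.33929758e-03 -3.20032732e+01]
front 14.574487291724875 [7.19864408e-04 1.45859472e+01] [1.27458751e-02 1.47525040e+01]
console 12024 ((576.5100708007812, 267.1534423828125), (100.87387084960938, 51.789634704589844), 7.120691776275635) [576.4183  268.26068] 33.7
[[ 26.71564253 -49.1844794 ]
 [ 77.75910922  50.32433811]]
```

Emit:
apply_moves --pt "1 -1.2 20 0 0 0.0015" --pt "0 0 22 0 0 0" --pt "0 0 3 0 0 0" --pt "0 0 1.5 0 0 0" --pt "0 0 1 0 0 0"

```text
time: 7.88
tool_pos: [582.5, 218.3, 58.1]
tcp_rot: [180.0, -0.0, 96.9]
ft_force: [-0.6, 0.4, -2.5]
finger_gap: 39.5
grip_force: 41.1
```

Emit:
apply_moves --pt "0 0 1 0 0 0" --pt "0 0 1 0 0 0" --pt "0 0 0 0 0 0" --pt "0 0 0 0 0 0" --pt "0 0 0 0 0 0"

```text
time: 8.5
tool_pos: [582.4, 218.2, 55.9]
tcp_rot: [180.0, -0.0, 96.9]
ft_force: [0.1, -0.4, -1.9]
finger_gap: 39.7
grip_force: 41.1
```

Emit:
apply_moves --pt "0 0 1 0 0 0" --pt "0 0 1 0 0 0" --pt "0 0 1 0 0 0" --pt "0 0 0.5 0 0 0" --pt "0 0 0 0 0 0"

```text
time: 9.12
tool_pos: [582.6, 218.1, 52.3]
tcp_rot: [180.0, 0.0, 96.9]
ft_force: [2.0, -0.6, -2.0]
finger_gap: 39.4
grip_force: 41.0
```

Emit:
apply_moves --pt "0 0.4 1 0 0 0" --pt "0 0 1.5 0 0 0" --pt "0 0 1.5 0 0 0" --pt "0 0 1 0 0 0" --pt "0 0 0 0 0 0"

```text
time: 9.75
tool_pos: [582.6, 218.1, 47.0]
tcp_rot: [-180.0, 0.0, 96.9]
ft_force: [0.5, -1.7, -2.4]
finger_gap: 39.4
grip_force: 41.0
```

Emit:
apply_moves --pt "0 0 0.5 0 0 0" --pt "0 0 0.5 0 0 0" --pt "0 0 0.5 0 0 0" --pt "0 0 0.5 0 0 0" --pt "0 0 0 0 0 0"

```text
time: 10.38
tool_pos: [582.9, 218.2, 45.5]
tcp_rot: [180.0, 0.0, 96.9]
ft_force: [-0.6, -1.9, 0.4]
finger_gap: 38.9
grip_force: 41.3
```

Emit:
apply_moves --pt "0 0 0.5 0 0 0" --pt "0 0 0.4 0 0 0" --pt "0 0 0 0 0 0" --pt "0 0 0 0 0 0" --pt "0 0 0 0 0 0"

```text
time: 11.0
tool_pos: [582.9, 218.2, 45.5]
tcp_rot: [180.0, 0.0, 96.9]
ft_force: [-4.1, -4.3, 8.5]
finger_gap: 39.5
grip_force: 42.3
```

Emit:
apply_moves --pt "0 0 0 0 0 0" --pt "0 0 0 0 0 0" --pt "0 0 0 0 0 0" --pt "0 0 0 0 0 0" --pt "0 0 -5 0 0 0" --fingers 75

```text
time: 11.62
tool_pos: [582.3, 218.1, 48.9]
tcp_rot: [-179.9, 0.0, 96.9]
ft_force: [-0.7, 1.1, -0.5]
finger_gap: 74.9
grip_force: 0.0
```

Emit:
apply_moves --pt "0 0 -20 0 0 0" --pt "0 0 -50 0 0 0" --pt "-20 0 -40 0 0 0" --pt "-20 0 -5 0 0 0" --pt "0 0 0 0 0 0"

```text
time: 12.25
tool_pos: [588.4, 177.3, 165.9]
tcp_rot: [179.9, 0.0, 96.8]
ft_force: [-0.6, 0.9, -0.8]
finger_gap: 75.2
grip_force: 0.0
```

Run:
```python
from h import *
s,p,d=snap('wrist','w5.png'); P=cloud('wrist',d,s); print(s['time'],s['tool_pos'],s['tcp_rot'],s['ft_force'],abs(s['qd']).max())
x,y,z=P[...,0],P[...,1],P[...,2]
m=(np.hypot(x-583,y-215)<35)&(z>70)&(z<84); rect(P,m,'head')
A=np.c_[P[m][:,:2]-[583,215],np.ones(m.sum())]; print('plane',np.linalg.lstsq(A,P[m][:,2],rcond=None)[0])
m=(np.hypot(x-577,y-267)<35)&(z>28)&(z<40); print('console z',np.median(z[m]))
plan([589,-250,200],116.8,12)
```

```text
12.25 [588.387328   177.33091489 165.91784494] [1.79874151e+02 1.54998301e-04 9.67985510e+01] [-0.64012743  0.91799505 -0.82961211] 1.9075136536083126
head 2621 ((582.9510498046875, 216.46978759765625), (40.90034866333008, 33.78325653076172), 7.12110710144043) [582.993   217.32213] 77.4
plane [-2.52808931e-03 -1.75143303e-02  7.72817061e+01]
console z 33.930826270097924
35.786104985836616
[[-35.4, -4.1, -3.0, -0.0, -0.0, -0.0291], [-35.3, -5.1, -3.0, -0.0, -0.0, -0.0291], [-35.1, -6.2, -3.0, -0.0, -0.0, -0.0291], [-34.9, -7.2, -3.0, -0.0, -0.0, -0.0291], [-34.7, -8.2, -3.0, -0.0, -0.0, -0.0291]]
[[-34.5, -9.2, -3.0, -0.0, -0.0, -0.0291], [-34.2, -10.2, -3.0, -0.0, -0.0, -0.0291], [-33.9, -11.2, -3.0, -0.0, -0.0, -0.0291], [-33.5, -12.2, -3.0, -0.0, -0.0, -0.0291], [-33.2, -13.1, -3.0, -0.0, -0.0, -0.0291]]
[[-32.8, -14.1, -3.0, -0.0, -0.0, -0.0291], [-32.3, -15.0, -3.0, -0.0, -0.0, -0.0291]]
```

View pics/w5.png

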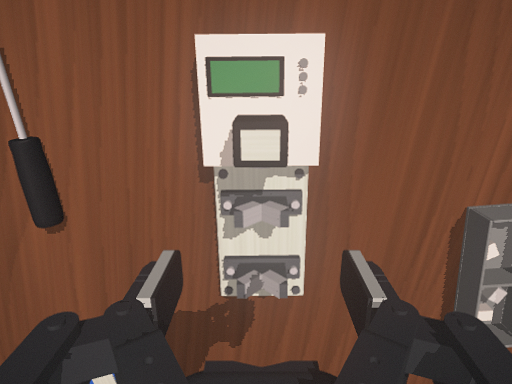

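Head sits flush in the console (label at 260,145; top 43.5 mm above console top, yaw matched). Going to the pen.

```bash
python3 -c "
from h import *
plan([583,-298,170],116.8,10)"
```

```text
47.600808609450844
[[-47.2, -6.1, -0.6, -0.0, -0.0, -0.0349], [-47.0, -7.7, -0.6, -0.0, -0.0, -0.0349], [-46.7, -9.4, -0.6, -0.0, -0.0, -0.0349], [-46.3, -11.0, -0.6, -0.0, -0.0, -0.0349], [-45.9, -12.6, -0.6, -0.0, -0.0, -0.0349]]
[[-45.4, -14.2, -0.6, -0.0, -0.0, -0.0349], [-44.9, -15.8, -0.6, -0.0, -0.0, -0.0349], [-44.3, -17.3, -0.6, -0.0, -0.0, -0.0349], [-43.7, -18.9, -0.6, -0.0, -0.0, -0.0349], [-43.0, -20.4, -0.6, -0.0, -0.0, -0.0349]]
```

Emit:
apply_moves --pt "-47.2 -6.1 -0.6 0 0 -0.0349" --pt "-47 -7.7 -0.6 0 0 -0.0349" --pt "-46.7 -9.4 -0.6 0 0 -0.0349" --pt "-46.3 -11 -0.6 0 0 -0.0349" --pt "-45.9 -12.6 -0.6 0 0 -0.0349"

```text
time: 12.92
tool_pos: [584.6, -60.0, 165.6]
tcp_rot: [-179.9, -0.1, 107.0]
ft_force: [0.6, -0.0, -0.2]
finger_gap: 74.7
grip_force: 0.0
```

Emit:
apply_moves --pt "-45.4 -14.2 -0.6 0 0 -0.0349" --pt "-44.9 -15.8 -0.6 0 0 -0.0349" --pt "-44.3 -17.3 -0.6 0 0 -0.0349" --pt "-43.7 -18.9 -0.6 0 0 -0.0349" --pt "-43 -20.4 -0.6 0 0 -0.0349"

```text
time: 13.55
tool_pos: [583.2, -297.7, 168.4]
tcp_rot: [-179.9, -0.2, 117.0]
ft_force: [-0.1, 0.1, 0.1]
finger_gap: 74.9
grip_force: 0.0
```

```bash
cat >> h.py <<'E'
def penfit(P,c,r=95,zlo=8,zhi=40,extra=None):
    x,y,z=P[...,0],P[...,1],P[...,2]
    m=(np.hypot(x-c[0],y-c[1])<r)&(z>zlo)&(z<zhi)
    if extra is not None: m&=extra
    q=P[m]; rect(P,m,'pen'); mu=q[:,:2].mean(0); u=np.linalg.svd(q[:,:2]-mu,full_matrices=False)[2][0]
    if u[1]<0:u=-u
    t=(q[:,:2]-mu)@u; w=(q[:,:2]-mu)@np.array([-u[1],u[0]])
    b=np.arange(t.min(),t.max(),6)
    for a in b:
        k=(t>=a)&(t<a+6)
        if k.sum()>10: print(round(a),np.round([w[k].min(),w[k].max(),q[k,2].max()],1),end=' ')
    print('\nmu',mu,'u',u,'yaw',np.degrees(np.arctan2(u[1],u[0])),'t',t.min(),t.max(),'mid from nose',mu+u*(t.max()-74),'mid from cap',mu+u*(t.min()+68))
E
python3 - <<'E'
from h import *
eyes.snapshot('top')
s,p,d=snap('wrist','w6.png'); P=cloud('wrist',d,s); print(s['time'],s['tool_pos'],s['tcp_rot'],abs(s['qd']).max())
penfit(P,(583,-298))
for n in ['pen_mid','pen_nose']: print([(np.round(r['xyz'],1),round(r['confidence'],2)) for r in models.place_of(n,'wrist')])
E
```

```text
13.6 [ 582.05284427 -303.74381353  168.49375776] [-1.79837195e+02  1.14421364e-02  1.16899553e+02] 8.204565002502278
pen 3848 ((583.6469116210938, -297.2001953125), (31.39995002746582, 143.55078125), 26.282604217529297) [ 580.9001  -292.63782] 23.2
-77 [-7.8  7.1 24.5] -71 [-15.8  15.3  27.9] -65 [-15.8  15.3  28.6] -59 [-15.7  15.3  28.2] -53 [-11.3  11.3  26.5] -47 [-11.1  11.3  26.4] -41 [-12.1  11.3  25.9] -35 [-11.9  11.3  26.8] -29 [-11.8  11.4  27. ] -23 [-11.5  11.4  25.7] -17 [-11.3  11.4  26.4] -11 [-11.1  11.4  25.9] -5 [-12.   11.4  26.2] 1 [-11.8  11.5  26.9] 7 [-11.6  11.5  26.2] 13 [-11.5  11.5  26.5] 19 [-11.2  11.5  26.2] 25 [-12.   11.5  26.9] 31 [-12.   11.6  26.1] 37 [-16.2  15.1  28.2] 43 [-16.2  15.2  28.8] 49 [-15.9  15.2  28.3] 55 [-10.4   9.9  24.6] 61 [-5.8  5.6 21.5] 
mu [ 580.90034913 -292.63790059] u [-0.44362406  0.89621297] yaw 116.335340168844 t -77.08299897693448 66.46977763647081 mid from nose [ 584.24093696 -299.38658356] mid from cap [ 584.92978602 -300.7782021 ]
[(array([ 446. , -314.2,   11.2]), 0.89), (array([ 586.1, -299.1,    9.2]), 0.7), (array([ 720.7, -288.6,   11. ]), 0.61)]
[(array([ 553. , -234.6,   13.2]), 0.95), (array([ 693.2, -218.1,   16.4]), 0.72), (array([ 401.4, -258.7,   17.5]), 0.59)]
```

View pics/w6.png

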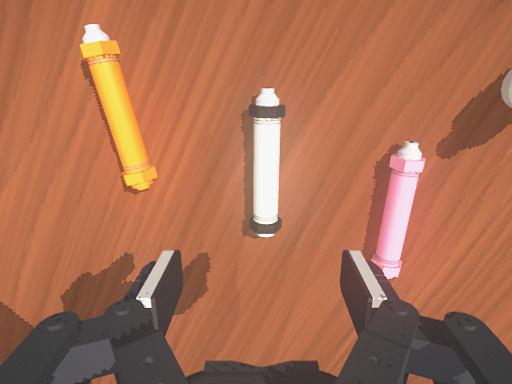

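Real pen (black bumpers) at (266,162), nose up; orange and pink ones are clear of the fingers. Fitted bumper/barrel widths match.

```bash
python3 -c "
from h import *
s=sense(); print(s['tool_pos'],s['tcp_rot'],s['qd'])
plan([584.5,-300.0,24],116.4,5)"
```

```text
[ 583.06437784 -297.12992259  168.43490253] [-1.79933714e+02 -1.72629676e-01  1.16802209e+02] [ 1.90802778 -1.10170528  0.91746283  0.26386809  0.18070918  0.36621887]
28.894109728461572
[[-0.7, 0.0, 28.9, -0.0002, -0.0006, 0.0014], [-0.7, 0.0, 28.9, -0.0002, -0.0006, 0.0014], [-0.7, 0.0, 28.9, -0.0002, -0.0006, 0.0014], [-0.7, 0.0, 28.9, -0.0002, -0.0006, 0.0014], [-0.7, 0.0, 28.9, -0.0002, -0.0006, 0.0014]]
```

Emit:
apply_moves --pt "-1 0 40 0 0 0.002" --pt "-1 0 45 0 0 0.002" --pt "-0.5 0 40 0 0 0.002" --pt "0 0 19 0 0 0" --pt "0 0 0 0 0 0" --fingers 60

```text
time: 14.38
tool_pos: [584.0, -297.8, 24.7]
tcp_rot: [-179.9, -0.2, 116.6]
ft_force: [0.6, -0.2, 0.6]
finger_gap: 60.1
grip_force: 0.0
```

Emit:
apply_moves --pt "0 0 0 0 0 0" --pt "0 0 0 0 0 0" --pt "0 0 0 0 0 0" --pt "0 0 0 0 0 0" --pt "0 0 0 0 0 0"

```text
time: 15.0
tool_pos: [584.9, -299.8, 26.5]
tcp_rot: [180.0, 0.0, 116.5]
ft_force: [-0.4, 0.5, 0.6]
finger_gap: 60.0
grip_force: 0.0
```

Run:
```python
from h import *
s,p,d=snap('wrist'); P=cloud('wrist',d,s); print(s['time'],s['tool_pos'],s['tcp_rot'],s['ft_force'],abs(s['qd']).max())
Q=(P-np.array(s['tool_pos']))@toolR(s)
m=(abs(Q[...,1])<22)&(P[...,2]>8)&(P[...,2]<35)&(Q[...,0]>-20)
penfit(P,(584.5,-300),extra=m)
plan([584.5,-300.0,4],116.4,5)
```

```text
15.0 [ 584.92373979 -299.77870448   26.53521577] [1.79995109e+02 6.96884269e-03 1.16548893e+02] [-0.42310149  0.50921059  0.59410001] 0.17239611450276815
pen 8678 ((571.786865234375, -276.1319274902344), (32.240394592285156, 94.49137115478516), 24.455543518066406) [ 570.82947 -272.12268] 23.4
-51 [-11.6  11.4  26.4] -45 [-11.4  12.   26.6] -39 [-12.   11.8  26.7] -33 [-11.7  11.7  27. ] -27 [-11.5  11.5  26.4] -21 [-11.9  11.4  26.3] -15 [-11.7  11.9  26.9] -9 [-11.5  11.8  26.7] -3 [-12.   11.6  26.6] 3 [-11.8  11.4  26.5] 9 [-12.1  11.9  26.6] 15 [-15.9  15.6  28.5] 21 [-16.2  16.2  29.1] 27 [-16.1  15.9  28.4] 33 [-10.1  10.   24.6] 39 [-5.8  5.8 20.7] 
mu [ 570.8304443  -272.12341037] u [-0.44409621  0.89597911] yaw 116.36552886882822 t -51.00758385394036 43.21515897760354 mid from nose [ 584.50187544 -299.70598471] mid from cap [ 563.28417673 -256.89856054]
4.491113732818613
[[-0.0, -0.1, 4.5, 0.0, -0.0, 0.0005], [-0.0, -0.1, 4.5, 0.0, -0.0, 0.0005], [-0.0, -0.1, 4.5, 0.0, -0.0, 0.0005], [-0.0, -0.1, 4.5, 0.0, -0.0, 0.0005], [-0.0, -0.1, 4.5, 0.0, -0.0, 0.0005]]
```

Emit:
apply_moves --pt "0 -0.4 8 0 0 0.003" --pt "0 0 8 0 0 0" --pt "0 0 5 0 0 0" --pt "0 0 1 0 0 0" --pt "0 0 0 0 0 0"

```text
time: 15.68
tool_pos: [584.6, -299.9, 4.4]
tcp_rot: [-180.0, -0.0, 116.4]
ft_force: [0.1, 0.1, 0.3]
finger_gap: 60.0
grip_force: 0.0
```

Emit:
apply_moves --pt "0 0 0 0 0 0" --pt "0 0 0 0 0 0" --pt "0 0 0 0 0 0" --pt "0 0 0 0 0 0" --pt "0 0 0 0 0 0" --fingers 10 --grip_force 60

```text
time: 16.3
tool_pos: [585.0, -300.1, 5.0]
tcp_rot: [180.0, 0.0, 116.4]
ft_force: [-0.6, 1.0, 6.0]
finger_gap: 21.6
grip_force: 59.1
```

Emit:
apply_moves --pt "0 0 -15 0 0 0" --pt "0 0 -40 0 0 0" --pt "0 0 -50 0 0 0" --pt "0 0 -10 0 0 0" --pt "0 0 0 0 0 0"

```text
time: 16.92
tool_pos: [585.0, -300.1, 120.5]
tcp_rot: [179.9, 0.1, 116.4]
ft_force: [0.1, 0.0, -0.7]
finger_gap: 21.9
grip_force: 58.9
```

```bash
cat > ph.py <<'E'
from h import *
def peninhand(f=None):
    s,p,d=snap('wrist',f); P=cloud('wrist',d,s); print(s['time'],s['tool_pos'],s['tcp_rot'],s['ft_force'],abs(s['qd']).max())
    Q=(P-np.array(s['tool_pos']))@toolR(s)
    m=(abs(Q[...,1])<22)&(Q[...,2]>-30)&(Q[...,2]<0)&(Q[...,0]>16)&(Q[...,0]<95)
    q=Q[m]; t=q[:,0]
    for a in range(16,90,6):
        k=(t>=a)&(t<a+6)
        if k.sum()>10: print(a,np.round([np.percentile(q[k,1],1),np.percentile(q[k,1],99),q[k,1].mean(),np.percentile(q[k,2],2)],1),end=' ')
    print('\nnose end',t.max()); return s,P,Q
E
python3 - <<'E'
from ph import *
peninhand('w7.png')
plan([596.3,113,130],97.0,10)
E
```

```text
16.925 [ 584.9820765  -300.13551221  120.5145284 ] [1.79947324e+02 8.67944189e-02 1.16383127e+02] [ 0.10345169  0.04276812 -0.70187005] 2.2486127857774
16 [-11.4  11.2  -0.1 -20.9] 22 [-11.7  11.5  -0.  -20.6] 28 [-11.5  11.4  -0.2 -20.8] 34 [-11.4  11.2  -0.1 -20.8] 40 [-11.7  11.4  -0.1 -20.9] 46 [-15.4  15.   -0.  -22.9] 52 [-15.7  15.7  -0.1 -23.1] 58 [-15.1  14.9   0.  -22.8] 64 [ -9.6   9.3  -0.2 -18.8] 70 [ -5.9   5.7  -0.1 -15. ] 
nose end 74.46788558536988
41.290829045397814
[[36.4, 19.4, -1.1, -0.0001, -0.0001, 0.0338], [37.1, 18.2, -1.1, -0.0001, -0.0001, 0.0338], [37.6, 16.9, -1.1, -0.0001, -0.0001, 0.0338], [38.2, 15.6, -1.1, -0.0001, -0.0001, 0.0338], [38.7, 14.3, -1.1, -0.0001, -0.0001, 0.0338]]
[[39.2, 13.0, -1.1, -0.0001, -0.0001, 0.0338], [39.6, 11.7, -1.1, -0.0001, -0.0001, 0.0338], [40.0, 10.4, -1.1, -0.0001, -0.0001, 0.0338], [40.3, 9.0, -1.1, -0.0001, -0.0001, 0.0338], [40.6, 7.6, -1.1, -0.0001, -0.0001, 0.0338]]
```

Emit:
apply_moves --pt "36.4 19.4 -1.1 0 0 0.0338" --pt "37.1 18.2 -1.1 0 0 0.0338" --pt "37.6 16.9 -1.1 0 0 0.0338" --pt "38.2 15.6 -1.1 0 0 0.0338" --pt "38.7 14.3 -1.1 0 0 0.0338"

```text
time: 17.6
tool_pos: [588.7, -91.9, 122.1]
tcp_rot: [-179.8, -0.1, 106.6]
ft_force: [1.0, 0.7, -1.2]
finger_gap: 21.9
grip_force: 58.9
```

Emit:
apply_moves --pt "39.2 13 -1.1 0 0 0.0338" --pt "39.6 11.7 -1.1 0 0 0.0338" --pt "40 10.4 -1.1 0 0 0.0338" --pt "40.3 9 -1.1 0 0 0.0338" --pt "40.6 7.6 -1.1 0 0 0.0338"

```text
time: 18.23
tool_pos: [594.8, 113.9, 127.6]
tcp_rot: [-179.7, -0.0, 97.0]
ft_force: [-0.1, -0.4, -1.2]
finger_gap: 21.8
grip_force: 58.9
```

Emit:
apply_moves --pt "0 0 10 0 0 0" --pt "0 0 10 0 0 0" --pt "0 0 0 0 0 0" --pt "0 0 0 0 0 0" --pt "0 0 0 0 0 0"

```text
time: 18.85
tool_pos: [597.0, 112.2, 110.9]
tcp_rot: [180.0, 0.0, 97.0]
ft_force: [0.0, -0.0, -0.8]
finger_gap: 21.7
grip_force: 58.9
```

Run:
```python
from ph import *
s,P,Q=peninhand('w8.png')
x,y,z=P[...,0],P[...,1],P[...,2]
a=np.radians(97.05); B=np.array([[np.cos(a),-np.sin(a)],[np.sin(a),np.cos(a)]])
T=(P[...,:2]-[596.1,113.1])@B
m=(np.hypot(x-583,y-215)<35)&(z>72)&(z<84); rect(P,m,'head'); print('head T',np.percentile(T[m],[1,50,99],axis=0))
m=(np.hypot(x-577,y-267)<80)&(z>31)&(z<37)&(T[...,0]>125); print('console T',np.percentile(T[m],[.5,99.5],axis=0))
m=(abs(T[...,0]-36)<14)&(abs(T[...,1])<35)&(z>38)&(z<60); print('saddle T',m.sum(),np.percentile(T[m],[.5,50,99.5],axis=0))
for yy in range(-24,24,3):
    k=m&(abs(T[...,1]-yy)<1.5)
    if k.sum()>5: print(yy,k.sum(),np.round(np.percentile(z[k],90),1),end='; ')
```

```text
18.85 [597.01818446 112.17562799 110.85749207] [1.79958197e+02 7.27286119e-04 9.69664785e+01] [ 0.04691622 -0.0097753  -0.80572082] 0.3284802410551748
16 [-11.4  11.2  -0.  -20.8] 22 [-11.7  11.5  -0.2 -20.8] 28 [-11.6  11.4  -0.  -20.8] 34 [-11.4  11.2  -0.1 -20.8] 40 [-11.7  11.4  -0.1 -20.9] 46 [-15.4  15.2  -0.  -22.8] 52 [-15.7  15.8  -0.1 -23.3] 58 [-15.1  14.7  -0.1 -22.9] 64 [ -9.5   9.3  -0.1 -18.7] 70 [ -5.9   5.6  -0.1 -14.9] 
nose end 74.37838963380473
head 5761 ((582.94482421875, 214.690673828125), (41.207244873046875, 31.35392189025879), 7.107407569885254) [582.8516  215.01233] 77.6
head T [[ 86.84136048 -19.0497143 ]
 [103.06066989   0.47125061]
 [117.67932542  20.30184103]]
console T [[125.00468608 -49.21833974]
 [126.81722223  50.19169066]]
saddle T 57 [[ 28.73028693 -23.13016868]
 [ 29.88423134  20.19016   ]
 [ 40.29563875  23.0429892 ]]
-21 14 56.3; 18 6 56.2; 21 20 56.1;
```

View pics/w8.png

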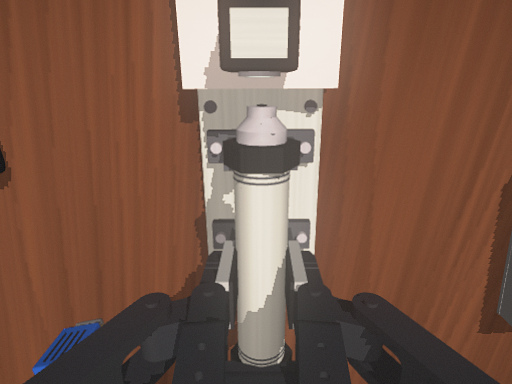

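Pen's nose at (262,110) points at the head's window (259,72), aligned with the tester; both saddles lie beneath it. Descending.

Emit:
apply_moves --pt "0.6 -1.1 15 0 0 0" --pt "0 0 20 0 0 0" --pt "0 0 14 0 0 0" --pt "0 0 4 0 0 0" --pt "0 0 0 0 0 0"

```text
time: 19.52
tool_pos: [595.2, 113.3, 56.9]
tcp_rot: [-179.9, -0.0, 97.0]
ft_force: [0.1, -0.1, -1.2]
finger_gap: 21.8
grip_force: 58.9
```

Emit:
apply_moves --pt "0 0 2 0 0 0" --pt "0 0 2 0 0 0" --pt "0 0 1 0 0 0" --pt "0 0 0.5 0 0 0" --pt "0 0 0 0 0 0"

```text
time: 20.15
tool_pos: [595.5, 113.2, 51.9]
tcp_rot: [180.0, 0.0, 97.0]
ft_force: [-0.3, -0.9, -1.2]
finger_gap: 21.7
grip_force: 58.9
```

Emit:
apply_moves --pt "0 0 0.5 0 0 0" --pt "0 0 0.5 0 0 0" --pt "0 0 0.5 0 0 0" --pt "0 0 0.5 0 0 0" --pt "0 0 0 0 0 0"

```text
time: 20.78
tool_pos: [595.7, 113.2, 50.1]
tcp_rot: [180.0, 0.0, 97.0]
ft_force: [0.2, 0.8, -0.3]
finger_gap: 22.1
grip_force: 59.0
```

Emit:
apply_moves --pt "0 0 0.4 0 0 0" --pt "0 0 0.4 0 0 0" --pt "0 0 0.4 0 0 0" --pt "0 0 0 0 0 0" --pt "0 0 0 0 0 0"

```text
time: 21.4
tool_pos: [596.2, 113.3, 49.4]
tcp_rot: [179.9, 0.0, 97.0]
ft_force: [1.9, -0.1, 5.1]
finger_gap: 22.1
grip_force: 59.4
```

Emit:
apply_moves --pt "0 0.4 0.3 0 0 0" --pt "0 0 0.3 0 0 0" --pt "0 0 0.2 0 0 0" --pt "0 0 0 0 0 0" --pt "0 0 0 0 0 0"

```text
time: 22.02
tool_pos: [596.5, 113.3, 49.0]
tcp_rot: [179.9, 0.0, 97.0]
ft_force: [0.3, -0.4, 9.3]
finger_gap: 21.9
grip_force: 59.9
```

Emit:
apply_moves --pt "0 0 0.3 0 0 0" --pt "0 0 0.3 0 0 0" --pt "0 0 0.2 0 0 0" --pt "0 0 0 0 0 0" --pt "0 0 0 0 0 0"

```text
time: 22.65
tool_pos: [596.6, 113.3, 48.8]
tcp_rot: [179.9, 0.0, 97.0]
ft_force: [-2.8, -0.8, 14.3]
finger_gap: 21.6
grip_force: 60.4
```

Run:
```python
from ph import *
s,P,Q=peninhand('w9.png'); print(s['wrist_torque'])
x,y,z=P[...,0],P[...,1],P[...,2]
m=(np.hypot(x-583,y-215)<35)&(z>72)&(z<84); rect(P,m,'head')
```

```text
22.65 [596.62087631 113.28227827  48.82807657] [1.79913449e+02 1.31910635e-02 9.70297530e+01] [-2.84683621 -0.80139821 14.32403463] 0.12521615179343445
16 [-11.9  11.2  -0.2 -20.9] 22 [-11.8  11.1  -0.2 -21. ] 28 [-21.5  21.5   0.  -20.7] 34 [-21.6  21.4  -0.  -20.8] 40 [-21.4  21.6   0.  -20.8] 46 [-15.9  15.2  -0.3 -23. ] 52 [-16.1  15.4  -0.3 -23.3] 58 [-15.1  14.7  -0.3 -23. ] 64 [ -9.8   9.2  -0.3 -18.8] 70 [ -6.3   5.2  -0.5 -14.9] 82 [-19.6  17.3  -1.  -29.2] 88 [-20.5  18.4  -1.1 -29.8] 
nose end 94.99219889432536
[-0.0911338   0.49496546  0.17745337]
head 8785 ((583.6677856445312, 208.9774169921875), (40.2988166809082, 20.26669692993164), 7.019050121307373) [583.68085 209.16312] 77.6
```

View pics/w9.png

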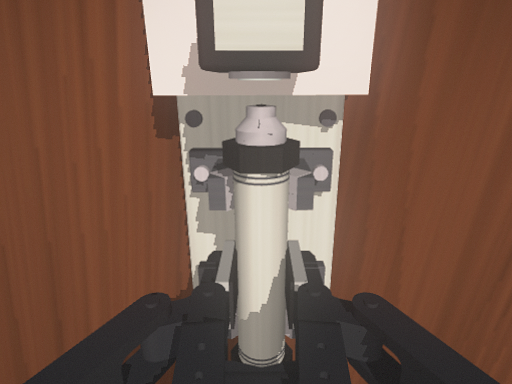

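Emit:
apply_moves --pt "0 -0.2 0.2 0 0 0" --pt "0 0 0.2 0 0 0" --pt "0 0 0 0 0 0" --pt "0 0 0 0 0 0" --pt "0 0 0 0 0 0"

```text
time: 23.32
tool_pos: [596.7, 113.3, 48.8]
tcp_rot: [179.9, 0.0, 97.0]
ft_force: [-3.2, -0.7, 16.8]
finger_gap: 21.9
grip_force: 60.5
```

Emit:
apply_moves --pt "0 0 0 0 0 0" --pt "0 0 0 0 0 0" --pt "0 0 0 0 0 0" --pt "0 0 0 0 0 0" --pt "0 0 0 0 0 0"

```text
time: 23.95
tool_pos: [596.7, 113.3, 48.8]
tcp_rot: [179.9, 0.0, 97.0]
ft_force: [-3.4, -0.7, 15.9]
finger_gap: 21.8
grip_force: 60.5
```

```bash
python3 -c "
from bench import job
print(job.hand_in())"
```

```text
the job is handed in; nothing more can be done
None
```

The job is handed in at about 24 s. The sensor head is plugged fully home and released. The pen lies in both V saddles, nose towards the window, and the gripper is still holding it down with about 16 N.

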